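Clear the microscope bench after inspection

ROBOT

A 6-joint arm with a two-finger parallel gripper is mounted at the origin on the work surface. World frame = base frame: x ahead of the robot, y to its left, z up, the work surface at z = 0. Lengths are in mm, angles in degrees, forces in N, time in s.
With the tool pointing down it reaches from about 275 to 850 mm from the base axis. Payload 5.2 kg.
Tool frame: the origin (TCP) lies on the centre line of the jaws, within the pads' length; the fingertips stand 22 mm ahead of it and the grasp point (between the pads) lies 3 mm ahead of it; z points along the fingers, y is the direction in which the jaws open and shut (so a half turn about z gives the same grasp; the last joint's range is limited). The gripper opens to 85 mm and grips with 20 to 120 N. Pads are 22 mm wide; open, the fingers measure 114 mm over their backs; the gripper's body (76 mm by 85 mm) begins 54 mm behind the grasp point. The pads swing forward as they close: fully open they stand 13 mm farther back than shut.
Start: joints at [61.375, 14.817, 87.949, -0, 77.235, -11.62], TCP at [160.832, 525.964, 253.31] pointing down, gripper open.
Joint ranges: [-179.93, 179.93], [-52.35, 119.4], [10.71, 147.94], [-69.91, 249.91], [12.55, 155.21], [-178.61, 178.61]. Speed limits (degrees/s): [147.25, 147.25, 180, 180, 180, 180].

INTERFACE

Orientations are given as a 3x3 rotation matrix whose columns are the frame's x, y, z axes.
In Python, from workcell import status, imaging, job gives the robot as it stands.
- The arm moves only by the shell command python3 -m inch 'ROWS' [OPENING] [FORCE]. ROWS is JSON, one flat list of numbers, 4 for each row, row after row: the shift along the tool's x, y, z in m, then the turn about the tool's z in degrees. In form: [tx, ty, tz, yaw, tx, ty, tz, yaw, ...]. A call has 1 to 20 rows; each row shifts and turns the pose as measured when the row begins, along the tool's axes as they then stand; what a row does not reach is not made up. A row lasts 1/8 s, in which the tool goes at most 62.5 mm and 10.7 degrees, less where a joint would pass 70% of its speed; a pose out of reach is approached as far as the arm can. A call with a gripper value outside its range is refused whole. OPENING is the closure, from 0 (fully open) to 1 (shut), set as the call begins (- or left out, the last holds). The fingers move at their own pace and stop on an object; FORCE is the grip in N (left out, the last holds). Time passes only in rows, so rows that do not move let the fingers close. It gives the time, the measured TCP pose, the force and the opening at its end, in the units of the state.
- status.observe(): the state, without advancing time (a new reading comes with each control period).
- imaging.camera(name): name is "side" or "top" or "wrist"; returns a dict with "color" (420x560x3 uint8, blue, green, red), "depth" (420x560 float32, mm along the optical axis (not along the pixel's ray), 0 where there is no reading), "fx", "fy", "cx", "cy" (pixels), "extrinsics" (4x4, takes a point from camera to world coordinates); the wrist camera has in their place "mount" (4x4, takes a point from camera to tool coordinates, whose origin is the TCP and whose axes are the flange's). Camera axes: x right, y down, z forward; pixel columns grow to the right and rows downward; lengths in mm; the calibration is good to about 2 mm. A picture is of the moment at which its call begins: read the wrist's pose just before it.
- job.job_done(): hands the job in, once; it reports no verdict.
The state is a dict: "time": time; "joints": joint angles; "dq": joint speeds; "effort": joint torques, N m; "ee_pos": TCP position; "orientation": TCP orientation; "contact_force": force on the tool from outside, world axes, zero at the start; "ft_torque": the same for the moment, N m; "gripper_width": finger opening in mm.
Only numpy, scipy, OpenCV 4.12 (cv2) and the standard library are available. Lean on these libraries where they do the work, as an engineer would, in place of code of your own. Each camera call takes 0.05 s, during which the arm holds its last target. There are 200 camera calls.

TASK

Put everything from the last inspection away: both wide sample tubs into the tray with the two large bays and both slim bottles into the tray with the two small bays, one to a bay, standing upright on the tray's floor; never tip a tub or bottle over on the way. Put the sampling spike that stands in the square block point down into the metal beaker, easing it in among the two already there so that all three end up standing in the beaker.

Things in the scene. Friction and masses are not known exactly. Their poses are not given: they have to be found in the camera images.
- tub_a_center (a point): Lidded plastic sample tub, wide and low: upright plain cylinder 56 mm in diameter, 52 mm high, 0.12 kg, cream with a white lid. The point is at its centre, 26 mm above its underside; z up its axis. Two alike.
- tub_b_center (a point): Lidded plastic sample tub, wide and low: upright plain cylinder 56 mm in diameter, 52 mm high, 0.12 kg, cream with a white lid. The point is at its centre, 26 mm above its underside; z up its axis. Two alike.
- bottle_a_center (a point): Small plastic sample bottle, tall and slim: upright cylinder 34 mm in diameter up to 58 mm height, then a shoulder and a 24 mm wide white cap, 80 mm high in all, 0.08 kg, cream. The point is at its axis, 40 mm above its underside; z up its axis. Two alike.
- bottle_b_center (a point): Small plastic sample bottle, tall and slim: upright cylinder 34 mm in diameter up to 58 mm height, then a shoulder and a 24 mm wide white cap, 80 mm high in all, 0.08 kg, cream. The point is at its axis, 40 mm above its underside; z up its axis. Two alike.
- spike_grip (a point): Sampling spike: steel pin 8 mm thick, pointed, with a black handle 18 mm in diameter, 50 mm long; 160 mm in all, 40 g. Point: middle of the handle, 135 mm from the pointed end; z from the pointed end to the handle. It starts nearly upright, point down, in a loose hole 40 mm deep in a fixed grey block 60 x 60 x 45 mm high, handle middle 140 mm above the table: lift 45 mm to draw it out.
- tub_tray: Fixed shallow grey tray, 104 (x) x 168 (y) x 14 mm high, floor and walls 4 mm thick. Origin: centre of its underside, on the table; z up. A middle wall across its length makes two bays side by side along the tray's y axis, each 96 (x) x 78 (y) mm inside, their centres at y = +41 and -41 mm, x = 0.
- bottle_tray: Fixed shallow grey tray, smaller than the other: 62 (x) x 120 (y) x 20 mm high, floor and walls 4 mm thick. Origin: centre of its underside, on the table; z up. A middle wall makes two bays side by side along the tray's y axis, each 54 x 54 mm inside, their centres at y = +29 and -29 mm, x = 0.
- beaker: Fixed round metal beaker, 54 mm in diameter, 95 mm high, open top, wall 3 mm, floor 5 mm. Origin: centre of its underside, on the table; z up. Two loose, light spikes stand in it, leaning out 24 degrees to its +y and -y, feet at the opposite walls, pins crossing side by side at its axis, so most room is beside them, 13 mm off the axis along +x or -x. Handles reach 155 mm above the table.
- stored_a_grip (a point): Spike already in the beaker, loose: steel pin 8 mm thick, pointed, with a black handle 18 mm in diameter, 50 mm long; 160 mm in all, 40 g. Point: middle of the handle, 135 mm from the pointed end; z from the pointed end to the handle.
- stored_b_grip (a point): The other spike already in the beaker, loose: steel pin 8 mm thick, pointed, with a black handle 18 mm in diameter, 50 mm long; 160 mm in all, 40 g. Point: middle of the handle, 135 mm from the pointed end; z from the pointed end to the handle.
There are look-alikes about, which are no part of the job. Leave any blue, orange or pink look-alike of the part that bears stored_b_grip alone.

How it is judged (in metres and radians):
At the end, for the whole second after the job is handed in: Tubs on the floor of the large-bay tray, bottles on that of the small-bay tray (height within 6 mm, tilt under 0.15 rad); all three spikes with points inside the beaker, handle middles 105-155 mm above its underside, within 65 mm of its axis; all at rest (under 0.03 m/s, 0.3 rad/s) (x of tub_a_center in the frame of tub_tray between -0.046 and 0.046 m and y of tub_a_center in the frame of tub_tray between -0.08 and 0.08 m and z of tub_a_center in the frame of tub_tray between 0.024 and 0.036 m and angle between each of tub_a_center, tub_b_center, bottle_a_center, bottle_b_center's own z axis and vertical below 0.15 rad and linear speed of each of tub_a, tub_b, bottle_a, bottle_b, spike, stored_a, stored_b below 0.03 m/s and angular speed of each of tub_a, tub_b, bottle_a, bottle_b, spike, stored_a, stored_b below 0.3 rad/s and x of tub_b_center in the frame of tub_tray between -0.046 and 0.046 m and y of tub_b_center in the frame of tub_tray between -0.08 and 0.08 m and z of tub_b_center in the frame of tub_tray between 0.024 and 0.036 m and x of bottle_a_center in the frame of bottle_tray between -0.027 and 0.027 m and y of bottle_a_center in the frame of bottle_tray between -0.056 and 0.056 m and z of bottle_a_center in the frame of bottle_tray between 0.038 and 0.05 m and x of bottle_b_center in the frame of bottle_tray between -0.027 and 0.027 m and y of bottle_b_center in the frame of bottle_tray between -0.056 and 0.056 m and z of bottle_b_center in the frame of bottle_tray between 0.038 and 0.05 m and horizontal distance between each of spike, stored_a, stored_b and beaker below 0.025 m and z of spike_grip in the frame of beaker between 0.105 and 0.155 m and horizontal distance between each of spike_grip, stored_a_grip, stored_b_grip and beaker below 0.065 m and z of stored_a_grip in the frame of beaker between 0.105 and 0.155 m and z of stored_b_grip in the frame of beaker between 0.105 and 0.155 m); the robot touches nothing.
It fails at once if tub_a tipped over (more than 0.8 rad) (angle between tub_a_center's own z axis and vertical above 0.8 rad).
It fails at once if tub_b tipped over (more than 0.8 rad) (angle between tub_b_center's own z axis and vertical above 0.8 rad).
It fails at once if bottle_a tipped over (more than 0.8 rad) (angle between bottle_a_center's own z axis and vertical above 0.8 rad).
It fails at once if bottle_b tipped over (more than 0.8 rad) (angle between bottle_b_center's own z axis and vertical above 0.8 rad).
It also fails if it takes over 115 s, if anything falls off the work surface, if the arm or the gripper's body presses on something with over 40 N, if the wrist force passes 120 N, or if a joint passes its speed limit or range.

## Working session

There is one attempt and no reset: what is moved stays moved. The work goes in short steps, Python scripts to look and compute and a shell command to move; the robot and the scene stay as the last step left them, time stands still between calls to the robot, and variables do not carry over. Pictures are saved under pics/ and viewed, about 12 in all and at most 16, crops included, and the job is handed in when it is done.

```bash
mkdir -p pics; ls; python3 - <<'E'
from workcell import status, imaging
import cv2,numpy as np
print(status.observe())
for n in("top","side"):
    c=imaging.camera(n); np.savez(f"pics/{n}0.npz",**c); cv2.imwrite(f"pics/{n}0.png",c["color"])
    print(n,c["fx"],c["fy"],c["cx"],c["cy"],c["extrinsics"].round(3).tolist())
E
```

```text
pics
{'time': 0.0, 'joints': array([ 6.13758255e+01,  1.48597351e+01,  8.80122666e+01, -8.70614679e-04,
        7.72352710e+01, -1.16216698e+01]), 'dq': array([-0.01610495,  0.05297328,  0.0849195 , -0.12424746, -0.04695242,
       -0.06742567]), 'effort': array([-5.66216549e-04, -4.46036947e+01, -2.90572214e+01, -4.51601281e-04,
        1.17664153e-02, -4.06555830e-05]), 'ee_pos': array([160.58376212, 525.51090324, 252.46186972]), 'orientation': array([[-9.56292799e-01,  2.92409474e-01, -8.83921219e-04],
       [ 2.92410585e-01,  9.56291444e-01, -1.65053440e-03],
       [ 3.62654402e-04, -1.83686209e-03, -9.99998247e-01]]), 'contact_force': array([-0.03122345,  0.10709741,  0.31394816]), 'ft_torque': array([-0.03157915, -0.05518659,  0.03195746]), 'gripper_width': 85.29577350662593}
top 478.9895409115443 478.9895409115443 276.4346869903593 207.90597302153336 [[-0.032, -0.976, 0.214, 261.159], [-0.999, 0.031, -0.011, 39.849], [0.005, -0.214, -0.977, 1277.221], [0.0, 0.0, 0.0, 1.0]]
side 435.5056093224144 435.5056093224144 281.4060746861233 213.5019156142314 [[-0.977, -0.148, 0.157, 311.177], [-0.214, 0.601, -0.77, 888.864], [0.02, -0.786, -0.618, 808.454], [0.0, 0.0, 0.0, 1.0]]
```

View pics/top0.png

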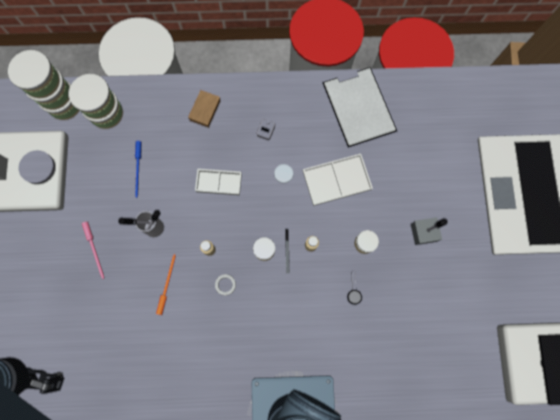

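View pics/side0.png

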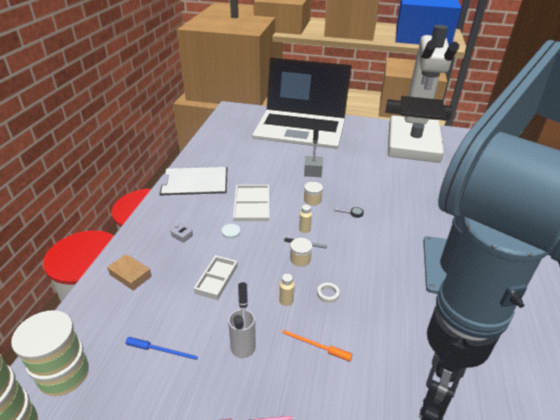

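The top view shows:
- Tubs at (264,248) and (367,242).
- Bottles at (207,248) and (313,243).
- Tub tray at (338,180) and bottle tray at (218,182).
- Beaker at (148,222).
- Block with the spike at (427,231).
- A dark pen between tub and bottle at (288,250).

The blue, pink and orange spikes are decoys. The side view agrees with this.

```bash
cat >h.py <<'E'
import numpy as np,cv2
from workcell import status,imaging
def cloud(c,T=None):
    T=c["extrinsics"] if T is None else T
    v,u=np.mgrid[:420,:560]; d=c["depth"].astype(float)
    P=np.stack([(u-c["cx"])/c["fx"]*d,(v-c["cy"])/c["fy"]*d,d],-1)
    W=P@T[:3,:3].T+T[:3,3]; W[d==0]=np.nan; return W
def ray(c,uv,z,T=None):
    T=c["extrinsics"] if T is None else T
    uv=np.atleast_2d(uv).astype(float)
    r=np.c_[(uv[:,0]-c["cx"])/c["fx"],(uv[:,1]-c["cy"])/c["fy"],np.ones(len(uv))]@T[:3,:3].T
    return T[:3,3]+r*((z-T[2,3])/r[:,2])[:,None]
def wrist():
    s=status.observe(); c=imaging.camera("wrist")
    T=np.eye(4);T[:3,:3]=s["orientation"];T[:3,3]=s["ee_pos"]
    return c,T@c["mount"],s
E
python3 - <<'E'
from h import *
c=dict(np.load("pics/top0.npz"));W=cloud(c);im=c["color"].astype(int);Z=W[...,2]
print("table z",np.nanmedian(Z[290:350,250:340]))
hsv=cv2.cvtColor(c["color"],cv2.COLOR_BGR2HSV)
def comp(u,v,r,m,z,name):
    k=np.zeros(m.shape,np.uint8);k[v-r:v+r,u-r:u+r]=m[v-r:v+r,u-r:u+r]
    n,l,st,ce=cv2.connectedComponentsWithStats(k)
    i=1+st[1:,4].argmax()
    cn=max(cv2.findContours((l==i).astype(np.uint8),0,2)[0],key=cv2.contourArea)
    p=ray(c,cn.reshape(-1,2),z)[:,:2].astype(np.float32)
    (x,y),(a,b),t=cv2.minAreaRect(p);(ex,ey),rr=cv2.minEnclosingCircle(p)
    print(name,"rect",round(x),round(y),"size",round(a),round(b),"ang",round(t,1),"circ",round(ex),round(ey),round(rr),"z",np.nanpercentile(Z[l==i],[10,50,90]).round())
for n,u,v in(("tubA",264,248),("tubB",367,242)): comp(u,v,18,Z>40,52,n)
for n,u,v in(("botA",207,248),("botB",313,243)): comp(u,v,12,Z>66,80,n); comp(u,v,12,Z>30,58,n)
wh=(hsv[...,1]<60)&(hsv[...,2]>150)
comp(338,180,42,wh,14,"ttray");comp(218,182,30,wh,20,"btray")
comp(148,222,16,(Z>80)&(Z<102),95,"beaker"); comp(427,231,20,(Z>35)&(Z<55),45,"block")
comp(435,226,20,Z>90,140,"spike"); comp(128,221,14,Z>105,140,"stA"); comp(155,216,12,Z>105,140,"stB")
comp(288,235,14,Z>6,8,"pen")
cr=[c["color"][v-50:v+50,u-60:u+60] for u,v in((150,220),(215,215),(310,215),(425,220))]
cr=[cv2.resize(x,(400,300),interpolation=cv2.INTER_CUBIC) for x in cr]
cv2.imwrite("pics/crop.png",np.vstack([np.hstack(cr[:2]),np.hstack(cr[2:])]))
E
```

```text
table z 1.2302552023998032
tubA rect 426 62 size 54 54 ang 88.2 circ 425 61 29 z [49. 53. 56.]
tubB rect 436 -206 size 57 55 ang 88.2 circ 436 -205 29 z [48. 53. 56.]
botA rect 431 206 size 25 25 ang 88.2 circ 432 206 14 z [71. 81. 84.]
botA rect 431 206 size 37 32 ang 44.0 circ 432 206 19 z [49. 68. 83.]
botB rect 436 -62 size 22 24 ang 54.0 circ 435 -64 13 z [75. 80. 84.]
botB rect 434 -61 size 34 34 ang 88.2 circ 435 -62 19 z [50. 66. 83.]
ttray rect 614 -146 size 230 235 ang 87.7 circ 611 -142 159 z [-1.  3.  9.]
btray rect 616 184 size 162 167 ang 88.9 circ 619 190 111 z [-1.  3. 17.]
beaker rect 495 356 size 57 51 ang 35.2 circ 497 354 29 z [82. 92. 98.]
block rect 460 -367 size 61 64 ang 7.1 circ 460 -366 43 z [42. 46. 49.]
spike rect 460 -367 size 17 40 ang 28.5 circ 462 -366 20 z [121. 155. 168.]
stA rect 490 388 size 44 17 ang 88.2 circ 490 388 22 z [117. 140. 155.]
stB rect 502 321 size 18 31 ang 64.6 circ 502 320 16 z [118. 147. 155.]
pen rect 455 -2 size 13 54 ang 87.9 circ 456 1 27 z [ 7. 10. 13.]
```

View pics/crop.png

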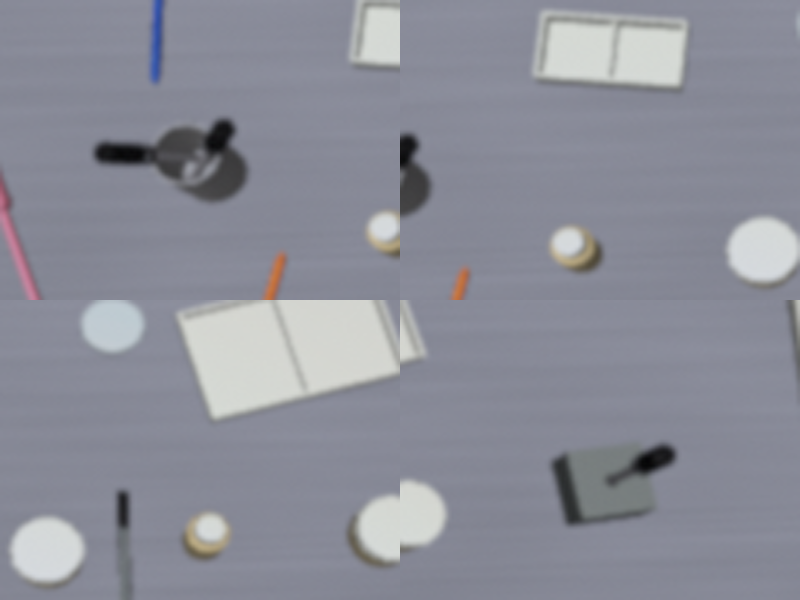

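The crops confirm the layout. The beaker has one handle to image left and one to the upper right, and the spike stands almost upright in its block. The tray masks merged with the table, so I'll redo those two with a stricter threshold.

```bash
python3 - <<'E'
from h import *
c=dict(np.load("pics/top0.npz"));hsv=cv2.cvtColor(c["color"],cv2.COLOR_BGR2HSV)
m=cv2.morphologyEx(((hsv[...,2]>185)&(hsv[...,1]<40)).astype(np.uint8),cv2.MORPH_CLOSE,np.ones((5,5)))
n,l,st,ce=cv2.connectedComponentsWithStats(m)
for nm,(u,v),z in(("ttray",(330,190),10),("btray",(207,182),12)):
    i=l[v,u];cn=max(cv2.findContours((l==i).astype(np.uint8),0,2)[0],key=cv2.contourArea)
    p=ray(c,cn.reshape(-1,2),z)[:,:2].astype(np.float32);r=cv2.minAreaRect(p)
    print(nm,i,r,cv2.boxPoints(r).round().tolist())
E
```

```text
ttray 7 ((614.1785888671875, -141.30975341796875), (99.68375396728516, 159.70887756347656), 14.21944808959961) [[546.0, -76.0], [585.0, -231.0], [682.0, -206.0], [643.0, -52.0]]
btray 9 ((614.5916748046875, 179.92947387695312), (111.56202697753906, 51.81278610229492), 83.68992614746094) [[583.0, 127.0], [634.0, 122.0], [646.0, 233.0], [595.0, 238.0]]
```

```bash
python3 -m inch '[0,0,0,10.5,0,0,0,10.5,0,0,0,10.5,0,0,0,10.5,0,0,0,10.5,0,0,0,10.5,0,0,0,10,0,0,0,0,0,0,0,0]' 0 40
```

```text
time: 1.23
ee_pos: [159.3, 523.2, 248.1]
orientation: [[0.028, 1.0, -0.005], [1.0, -0.029, -0.01], [-0.01, -0.005, -1.0]]
contact_force: [0.0, 0.2, 0.9]
gripper_width: 85.3
```

```bash
python3 -m inch '[-0.035,0.031,0,0,-0.035,0.031,0,0,-0.035,0.031,0,0,-0.035,0.031,0,0,-0.035,0.031,0,0,-0.035,0.031,0,0,-0.035,0.031,0.02,0,-0.035,0.031,0.04,0,-0.035,0.031,0.04,0,0,0,0,0,0,0,0,0]'
```

```text
time: 2.6
ee_pos: [443.0, 194.8, 148.7]
orientation: [[-0.005, 1.0, 0.001], [1.0, 0.005, -0.006], [-0.006, 0.001, -1.0]]
contact_force: [1.0, -0.1, 0.8]
gripper_width: 85.2
```

```bash
python3 -m inch '[0.011,-0.012,0,0,0,0,0,0]' && python3 - <<'E'
from h import *
c,T,s=wrist();cv2.imwrite("pics/w1.png",c["color"]);W=cloud(c,T)
m=((W[...,2]>70)&(W[...,2]<95)).astype(np.uint8)
print(s["ee_pos"].round(1),m.sum(), c["mount"].round(2).tolist())
n,l,st,ce=cv2.connectedComponentsWithStats(m)
for i in range(1,n):
    if st[i,4]>100: print(st[i],ray(c,ce[i],80,T).round(1),np.nanmedian(W[l==i],0).round(1))
E
```

```text
time: 2.85
ee_pos: [429.5, 208.2, 150.2]
orientation: [[-0.008, 1.0, 0.003], [1.0, 0.008, -0.005], [-0.005, 0.003, -1.0]]
contact_force: [0.3, -0.4, -0.2]
gripper_width: 85.5
[429.5 208.2 150.2] 1557 [[-0.0, -0.96, -0.27, 68.23], [1.0, -0.0, 0.0, 0.92], [-0.0, -0.27, 0.96, -120.0], [0.0, 0.0, 0.0, 1.0]]
[ 259  213   45   46 1557] [[433.  209.8  80. ]] [433.  209.5  79.3]
```

View pics/w1.png

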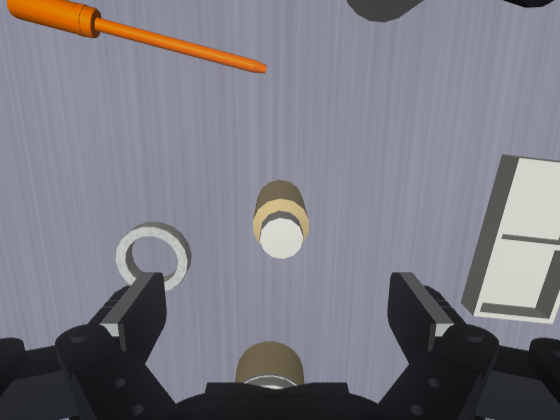

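The wrist view shows the bottle cap at (281,238), centred between the fingers, within 3 mm of the top-camera fix. I'll descend and grip.

```bash
python3 -m inch '[0.001,0.003,0.03,0,0,0,0.03,0,0,0,0.028,0,0,0,0.014,0,0,0,0,0]' && python3 -m inch '[0,0,0,0,0,0,0,0,0,0,0,0,0,0,0,0,0,0,0,0,0,0,0,0]' 0.8 40
```

```text
time: 3.52
ee_pos: [435.8, 212.7, 50.1]
orientation: [[-0.017, 1.0, 0.015], [1.0, 0.017, -0.003], [-0.003, 0.015, -1.0]]
contact_force: [-0.0, 0.0, 0.2]
gripper_width: 85.4
time: 4.28
ee_pos: [437.6, 213.3, 53.1]
orientation: [[-0.017, 1.0, 0.02], [1.0, 0.017, -0.002], [-0.002, 0.02, -1.0]]
contact_force: [0.8, -0.1, -0.3]
gripper_width: 32.9
```

```bash
python3 -m inch '[0,0,-0.03,0,0,0,-0.03,0,0,0.03,0,0,0,0.04,0,0,0,0.04,0,0,0,0.04,0,0,0,0.03,0,0,0,0,0,0,0,0,0,0]' && python3 - <<'E'
from h import *
c,T,s=wrist();cv2.imwrite("pics/w2.png",c["color"]);print(s["ee_pos"].round(1))
E
```

```text
time: 5.4
ee_pos: [619.1, 216.0, 115.4]
orientation: [[-0.017, 1.0, 0.014], [1.0, 0.017, -0.003], [-0.003, 0.014, -1.0]]
contact_force: [-0.4, 0.1, -2.4]
gripper_width: 32.9
[619.1 216.  115.4]
```

View pics/w2.png

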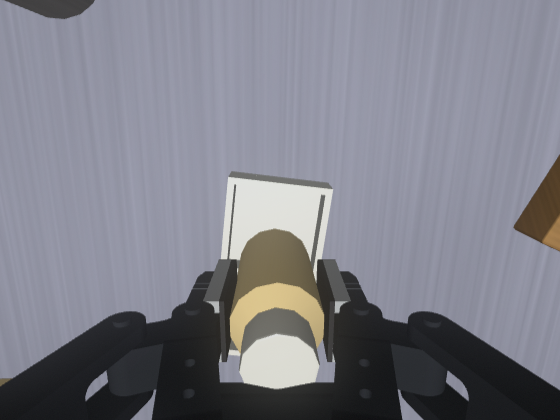

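The bottle is held upright. The far (+y) edge of the tray shows corners at (230,173) and (331,187), which gives me a check on the tray position.

```bash
python3 - <<'E'
from h import *
c,T,s=wrist()
p=ray(c,[[230,173],[331,187]],20,T);e=p[1]-p[0];u=e/np.linalg.norm(e);yy=np.array([-u[1],u[0],0])
m=p.mean(0);print(p.round(1),np.linalg.norm(e),yy.round(3)); print("bays",(m-31*yy).round(1),(m-89*yy).round(1),"ctr",(m-60*yy).round(1))
W=cloud(c,T);k=(W[...,2]>115-3-30+20)&(W[...,2]<170); k[:,:200]=0;k[:,360:]=0
# bottle cap
k=np.zeros(k.shape,bool);k[330:385,245:315]=1;print("cap",np.nanmedian(W[k],0).round(1),s["ee_pos"].round(1))
E
```

```text
[[594.  246.6  20. ]
 [653.  239.2  20. ]] 59.460216117181766 [0.125 0.992 0.   ]
bays [619.6 212.2  20. ] [612.4 154.6  20. ] ctr [616.  183.4  20. ]
cap [620.5 214.5 142. ] [619.  216.  115.4]
```

```bash
python3 -m inch '[-0.003,0,0.02,0,0,0,0.02,0,0,0,0.012,0,0,0,0.004,0,0,0,0,0]'
```

```text
time: 6.12
ee_pos: [617.3, 213.8, 60.2]
orientation: [[-0.019, 1.0, 0.016], [1.0, 0.019, -0.003], [-0.003, 0.016, -1.0]]
contact_force: [0.7, -0.2, -0.7]
gripper_width: 32.5
```

```bash
python3 -m inch '[0,0,0.002,0,0,0,0,0]' && python3 -m inch '[0,0,0,0,0,0,0,0,0,0,0,0,0,0,0,0,0,0,-0.03,0,0,0,-0.04,0,0,0,-0.03,0,-0.03,-0.02,0,0,-0.04,-0.027,0,0,-0.04,-0.027,0,0,-0.04,-0.027,0,0,-0.04,-0.027,0,0,-0.04,-0.027,0,0,-0.045,-0.027,0,0,0,0,0,0,0,0,0,0]' 0 && python3 - <<'E'
from h import *
c,T,s=wrist();cv2.imwrite("pics/w3.png",c["color"]);W=cloud(c,T)
m=((W[...,2]>70)&(W[...,2]<95)).astype(np.uint8)
n,l,st,ce=cv2.connectedComponentsWithStats(m)
for i in range(1,n):
    if st[i,4]>100: print(st[i],ray(c,ce[i],80,T).round(1),np.nanmedian(W[l==i],0).round(1))
E
```

```text
time: 6.38
ee_pos: [618.0, 214.1, 59.4]
orientation: [[-0.02, 1.0, 0.018], [1.0, 0.02, -0.002], [-0.002, 0.018, -1.0]]
contact_force: [-0.5, -0.2, -0.3]
gripper_width: 32.9
time: 8.38
ee_pos: [436.9, -71.9, 161.8]
orientation: [[-0.02, 0.999, 0.027], [1.0, 0.02, -0.004], [-0.004, 0.027, -1.0]]
contact_force: [-0.6, 0.5, -0.3]
gripper_width: 85.4
[ 250  192   41   44 1423] [[436.1 -61.8  80. ]] [436.1 -62.1  79.2]
```

```bash
python3 -m inch '[0.007,-0.001,0.03,0,0,0,0.03,0,0,0,0.03,0,0,0,0.018,0,0,0,0.006,0]' && python3 -m inch '[0,0,0,0,0,0,0,0,0,0,0,0,0,0,0,0,0,0,0,0,0,0,0,0]' 0.8 40
```

```text
time: 9.05
ee_pos: [444.2, -59.4, 45.6]
orientation: [[-0.032, 0.999, 0.032], [0.999, 0.032, -0.005], [-0.006, 0.032, -0.999]]
contact_force: [-0.0, 0.5, -0.3]
gripper_width: 85.5
time: 9.8
ee_pos: [446.0, -58.8, 47.9]
orientation: [[-0.034, 0.999, 0.036], [0.999, 0.034, -0.006], [-0.007, 0.035, -0.999]]
contact_force: [-0.0, -0.3, -0.3]
gripper_width: 33.0
```

```bash
python3 -m inch '[0,0,-0.03,0,0,0,-0.035,0,0.035,0.028,0,0,0.035,0.028,0,0,0.035,0.028,0,0,0.035,0.028,0,0,0.035,0.028,0,0,0.035,0.028,0,-2,0,0,0,0,0,0,0,0]' && python3 - <<'E'
from h import *
c,T,s=wrist();cv2.imwrite("pics/w4.png",c["color"]);print(s["ee_pos"].round(1))
W=cloud(c,T)
m=(W[...,2]>120).astype(np.uint8);m[:,:235]=0;m[:,325:]=0
hsv=cv2.cvtColor(c["color"],cv2.COLOR_BGR2HSV);m&=((hsv[...,2]>170)&(hsv[...,1]<30)).astype(np.uint8)
print("cap",np.nanmedian(W[m>0],0).round(1),m.sum())
E
```

```text
time: 11.05
ee_pos: [610.0, 162.1, 118.7]
orientation: [[-0.065, 0.997, 0.036], [0.998, 0.065, -0.006], [-0.009, 0.036, -0.999]]
contact_force: [0.6, -0.4, -1.6]
gripper_width: 32.8
[610.  162.1 118.7]
cap [610.4 161.5 151.1] 2710
```

View pics/w4.png

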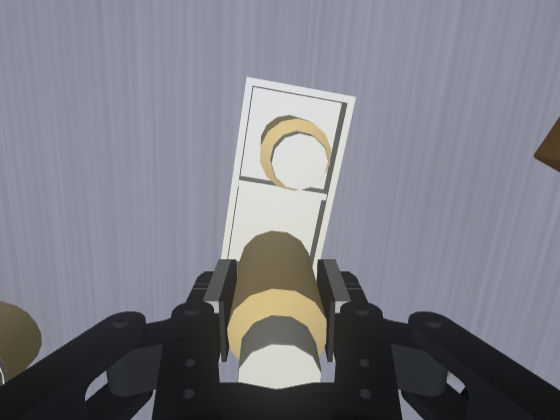

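```bash
python3 -m inch '[-0.009,0,0.02,3,0,0,0.02,0,0,0,0.014,0,0,0,0.008,0,0,0,0,0]'
```

```text
time: 11.72
ee_pos: [611.4, 147.9, 56.4]
orientation: [[-0.005, 0.999, 0.037], [1.0, 0.005, -0.007], [-0.007, 0.037, -0.999]]
contact_force: [-0.1, -0.2, -0.4]
gripper_width: 32.9
```

```bash
python3 -m inch '[0.005,0,0.003,0,0,0,0.0,0]'
```

```text
time: 11.98
ee_pos: [612.1, 153.3, 54.3]
orientation: [[-0.005, 0.999, 0.039], [1.0, 0.005, -0.006], [-0.007, 0.039, -0.999]]
contact_force: [-0.7, -0.4, 0.0]
gripper_width: 32.9
```

```bash
python3 -m inch '[0,0,0.002,0,0,0,0,0]' && python3 -m inch '[0,0,0,0,0,0,0,0,0,0,0,0,0,0,0,0,0,0,-0.03,0,0,0,-0.04,0,0,0,-0.02,0,-0.015,-0.03,0,0,-0.015,-0.032,0,0,-0.015,-0.032,0,0,-0.015,-0.032,0,0,-0.015,-0.032,0,0,-0.015,-0.032,0,0,0,0,0,0,0,0,0,0]' 0 && python3 - <<'E'
from h import *
c,T,s=wrist();cv2.imwrite("pics/w5.png",c["color"]);W=cloud(c,T)
m=((W[...,2]>47)&(W[...,2]<60)).astype(np.uint8)
n,l,st,ce=cv2.connectedComponentsWithStats(m)
for i in range(1,n):
    if st[i,4]>400: print(st[i],ray(c,ce[i],52,T).round(1),np.nanmedian(W[l==i],0).round(1))
E
```

```text
time: 12.22
ee_pos: [612.6, 153.8, 52.8]
orientation: [[-0.006, 0.999, 0.04], [1.0, 0.006, -0.006], [-0.007, 0.04, -0.999]]
contact_force: [-0.8, 0.0, -0.7]
gripper_width: 33.1
time: 14.1
ee_pos: [415.7, 60.6, 139.5]
orientation: [[-0.005, 0.999, 0.046], [1.0, 0.006, -0.007], [-0.007, 0.046, -0.999]]
contact_force: [-0.8, 0.3, 0.4]
gripper_width: 85.1
[ 238  178   95   92 6714] [[425.7  63.1  52. ]] [425.8  62.8  51.3]
```

```bash
python3 -m inch '[0.002,0.003,0.05,0,0,0,0.045,0,0,0,0.004,0]' && python3 -m inch '[0,0,0,0,0,0,0,0,0,0,0,0]' 0.7 40
```

```text
time: 14.52
ee_pos: [429.1, 62.6, 40.1]
orientation: [[-0.007, 0.999, 0.053], [1.0, 0.008, -0.007], [-0.008, 0.053, -0.999]]
contact_force: [-0.1, 0.4, 0.8]
gripper_width: 85.4
time: 14.9
ee_pos: [431.1, 62.8, 43.1]
orientation: [[-0.008, 0.998, 0.056], [1.0, 0.009, -0.008], [-0.008, 0.056, -0.998]]
contact_force: [0.8, 0.3, -0.4]
gripper_width: 55.2
```

```bash
python3 -m inch '[0,0,-0.05,0,-0.042,0.044,0,0,-0.042,0.044,0,0,-0.042,0.044,0,0,-0.04,0.04,0,0,0,0,0,0]' && python3 - <<'E'
from h import *
c,T,s=wrist();cv2.imwrite("pics/w6.png",c["color"]);print(s["ee_pos"].round(1),s["orientation"][:,2].round(3))
W=cloud(c,T)
m=(W[...,2]>75).astype(np.uint8);m[:,:235]=0;m[:,325:]=0
hsv=cv2.cvtColor(c["color"],cv2.COLOR_BGR2HSV);m&=((hsv[...,2]>170)&(hsv[...,1]<30)).astype(np.uint8)
print("lid",np.nanmedian(W[m>0],0).round(1),m.sum())
E
```

```text
time: 15.65
ee_pos: [609.8, -106.3, 116.4]
orientation: [[-0.011, 0.997, 0.074], [1.0, 0.012, -0.013], [-0.014, 0.073, -0.997]]
contact_force: [-1.0, 0.9, -1.4]
gripper_width: 55.6
[ 609.8 -106.3  116.4] [ 0.074 -0.013 -0.997]
lid [ 610.9 -104.9  126. ] 12076
```

View pics/w6.png

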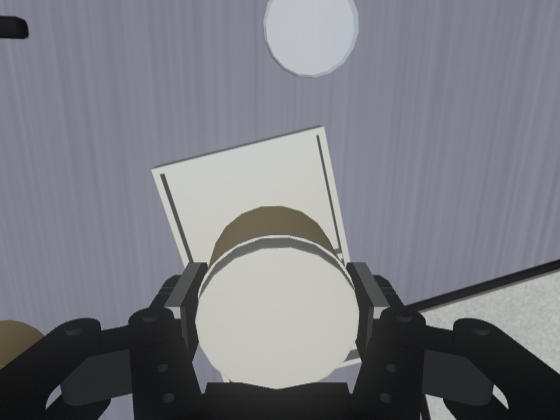

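```bash
python3 - <<'E'
from h import *
c,T,s=wrist()
p=ray(c,[[153,169],[323,127]],14,T);e=p[1]-p[0];u=e/np.linalg.norm(e);yy=np.array([-u[1],u[0],0])
m=p.mean(0);print(p.round(1),np.linalg.norm(e),yy.round(3)); print("bays",(m-43*yy).round(1),(m-125*yy).round(1))
E
python3 -m inch '[0,0,0,0,0,0,0,0]'
```

```text
[[543.7 -72.9  14. ]
 [642.4 -48.3  14. ]] 101.76190891070249 [-0.242  0.97   0.   ]
bays [ 603.5 -102.3   14. ] [ 623.3 -181.9   14. ]
time: 16.0
ee_pos: [604.3, -100.6, 115.5]
orientation: [[-0.014, 0.998, 0.067], [1.0, 0.015, -0.009], [-0.01, 0.067, -0.998]]
contact_force: [-0.6, -0.8, -1.0]
gripper_width: 55.0
```

```bash
python3 -m inch '[-0.002,-0.004,0.02,0,0,-0.001,0.02,0,0,-0.001,0.015,0,0,-0.001,0.008,0,0,0,0,0]'
```

```text
time: 16.62
ee_pos: [600.2, -99.8, 52.0]
orientation: [[-0.019, 0.998, 0.068], [1.0, 0.019, -0.009], [-0.01, 0.068, -0.998]]
contact_force: [0.5, -0.1, -0.4]
gripper_width: 55.2
```

```bash
python3 -m inch '[0,0.002,0.004,0,0,0,0,0,0,0,0,0]'
```

```text
time: 17.0
ee_pos: [603.8, -100.1, 49.3]
orientation: [[-0.019, 0.997, 0.071], [1.0, 0.02, -0.01], [-0.011, 0.07, -0.997]]
contact_force: [0.2, 0.0, -1.6]
gripper_width: 54.9
```

```bash
python3 -m inch '[0,0,0.002,0,0,0,0,0]' && python3 -m inch '[0,0,0,0,0,0,0,0,0,0,0,0,0,0,0,0,0,0,-0.03,0,0,0,-0.04,0]' 0 && python3 -m inch '[-0.026,-0.03,-0.01,0,-0.026,-0.04,0,0,-0.026,-0.045,0,0,-0.026,-0.045,0,0,0,0,0,0,0,0,0,0]' && python3 - <<'E'
from h import *
c,T,s=wrist();cv2.imwrite("pics/w7.png",c["color"]);W=cloud(c,T)
m=((W[...,2]>47)&(W[...,2]<60)).astype(np.uint8)
n,l,st,ce=cv2.connectedComponentsWithStats(m)
for i in range(1,n):
    if st[i,4]>400: print(st[i],ray(c,ce[i],52,T).round(1),np.nanmedian(W[l==i],0).round(1))
E
```

```text
time: 17.25
ee_pos: [604.2, -100.3, 47.6]
orientation: [[-0.019, 0.997, 0.071], [1.0, 0.019, -0.01], [-0.011, 0.071, -0.997]]
contact_force: [-0.1, -0.4, -0.9]
gripper_width: 55.5
time: 18.0
ee_pos: [597.1, -99.0, 115.8]
orientation: [[-0.019, 0.998, 0.065], [1.0, 0.019, -0.008], [-0.009, 0.065, -0.998]]
contact_force: [0.9, -0.8, 0.8]
gripper_width: 85.6
time: 18.75
ee_pos: [438.6, -210.3, 121.1]
orientation: [[-0.02, 0.997, 0.077], [1.0, 0.021, -0.014], [-0.016, 0.076, -0.997]]
contact_force: [0.8, 0.4, -0.3]
gripper_width: 85.5
[548   3  12  72 540] [[ 578.2 -108.6   52. ]] [ 579.2 -108.4   49.5]
[ 209  179  104  100 8053] [[ 436.2 -205.3   52. ]] [ 436.1 -205.6   51.3]
```

```bash
python3 -m inch '[0.005,-0.008,0.04,0,0,-0.003,0.035,0,0,-0.001,0.005,0]' && python3 -m inch '[0,0,0,0,0,0,0,0,0,0,0,0]' 0.7 40
```

```text
time: 19.18
ee_pos: [437.4, -206.0, 40.0]
orientation: [[-0.025, 0.996, 0.081], [0.999, 0.027, -0.017], [-0.019, 0.081, -0.997]]
contact_force: [-0.3, 0.8, 0.7]
gripper_width: 85.6
time: 19.55
ee_pos: [439.2, -205.9, 42.5]
orientation: [[-0.028, 0.996, 0.083], [0.999, 0.03, -0.018], [-0.021, 0.082, -0.996]]
contact_force: [-0.3, -0.5, -0.8]
gripper_width: 55.9
```

```bash
python3 -m inch '[0,0,-0.05,0,0.008,0.045,0,0,0.009,0.045,0,0,0.009,0.045,0,0,0.006,0.045,0,0,0,0,0,0,0,0,0,0]' && python3 - <<'E'
from h import *
c,T,s=wrist();cv2.imwrite("pics/w8.png",c["color"]);print(s["ee_pos"].round(1),s["orientation"][:,2].round(3))
W=cloud(c,T)
m=(W[...,2]>75).astype(np.uint8);m[:,:235]=0;m[:,325:]=0
hsv=cv2.cvtColor(c["color"],cv2.COLOR_BGR2HSV);m&=((hsv[...,2]>170)&(hsv[...,1]<30)).astype(np.uint8)
print("lid",np.nanmedian(W[m>0],0).round(1),m.sum())
E
```

```text
time: 20.42
ee_pos: [620.9, -167.3, 115.4]
orientation: [[-0.026, 0.995, 0.092], [0.999, 0.029, -0.023], [-0.025, 0.091, -0.995]]
contact_force: [-0.6, -0.5, -1.6]
gripper_width: 55.6
[ 620.9 -167.3  115.4] [ 0.092 -0.023 -0.995]
lid [ 621.8 -165.9  125.3] 11909
```

View pics/w8.png

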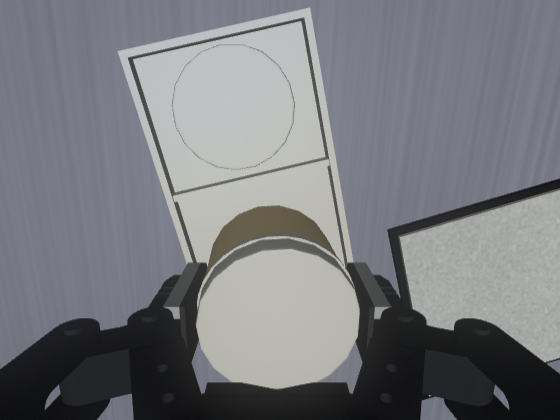

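```bash
python3 -m inch '[-0.008,-0.002,0.01,0,-0.006,-0.001,0.02,0,0,-0.001,0.02,0,0,0,0.014,0,0,0,0,0]'
```

```text
time: 21.1
ee_pos: [618.5, -186.8, 48.5]
orientation: [[-0.021, 0.996, 0.09], [0.999, 0.024, -0.023], [-0.025, 0.089, -0.996]]
contact_force: [-0.8, 0.5, -2.2]
gripper_width: 55.6
```

```bash
python3 -m inch '[0.003,0.003,0.0015,0,0,0,0,0]' && python3 -m inch '[0,0,0,0,0,0,0,0,0,0,0,0,0,0,0,0,0,0,-0.03,0,0,0,-0.05,0,0,0,-0.05,0,0,0,-0.04,0]' 0 &&  python3 -m inch '[0,0,0,0,0,0,0,0,0,0,0,0,0,0,0,0,0,0,0,0,0,0,0,0,0,0,0,0,0,0,0,0]'
```

```text
time: 21.35
ee_pos: [622.2, -184.1, 48.2]
orientation: [[-0.021, 0.996, 0.091], [0.999, 0.023, -0.024], [-0.026, 0.09, -0.996]]
contact_force: [0.7, 0.3, -1.3]
gripper_width: 55.5
time: 22.35
ee_pos: [605.3, -179.1, 219.8]
orientation: [[-0.022, 0.996, 0.087], [0.999, 0.024, -0.022], [-0.024, 0.086, -0.996]]
contact_force: [-0.1, -0.4, -0.2]
gripper_width: 85.0
time: 23.35
ee_pos: [605.0, -179.0, 218.7]
orientation: [[-0.022, 0.996, 0.086], [1.0, 0.024, -0.021], [-0.023, 0.085, -0.996]]
contact_force: [-0.0, 0.0, -1.1]
gripper_width: 85.4
```

```bash
python3 -m inch '[-0.038,-0.028,0,-2,-0.038,-0.028,0,-2,-0.038,-0.028,0,-2,-0.038,-0.028,0,-2,-0.034,-0.028,0,-1,0,0,0,0,0,0,0,0]' && python3 - <<'E'
from h import *
c,T,s=wrist();cv2.imwrite("pics/w9.png",c["color"]);W=cloud(c,T)
m=((W[...,2]>105)&(W[...,2]<175)).astype(np.uint8);m[300:]=0
n,l,st,ce=cv2.connectedComponentsWithStats(m)
for i in range(1,n):
    if st[i,4]>150: print(st[i],ray(c,ce[i],140,T).round(1),np.nanmedian(W[l==i],0).round(1),np.nanpercentile(W[l==i],[2,98],axis=0).round(1).tolist())
m=((W[...,2]>40)&(W[...,2]<50)).astype(np.uint8);m[300:]=0
print("block",ray(c,cv2.minAreaRect(cv2.findNonZero(m))[0],45,T).round(1))
E
```

```text
time: 24.22
ee_pos: [481.3, -382.6, 213.2]
orientation: [[-0.184, 0.979, 0.089], [0.982, 0.187, -0.023], [-0.039, 0.083, -0.996]]
contact_force: [0.0, 0.1, 0.1]
gripper_width: 85.3
[ 210  176   39   58 1768] [[ 461.3 -370.7  140. ]] [ 461.1 -364.5  163.6] [[453.1, -375.8, 122.1], [469.3, -359.9, 165.3]]
block [[ 460.5 -367.4   45. ]]
```

View pics/w9.png

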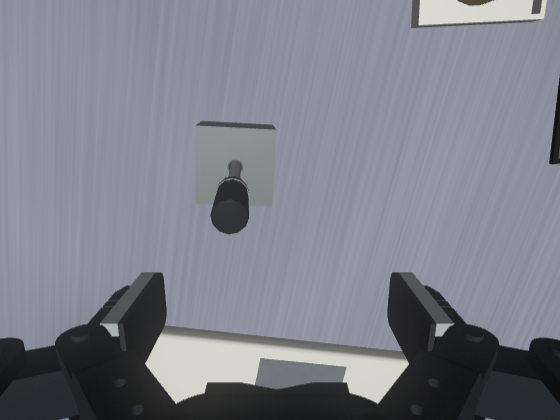

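```bash
python3 -m inch '[0.012,-0.012,0,0,0.012,-0.01,0,0,0,0,0.02,0,0,-0.002,0.02,0,0,-0.001,0.018,0,0,0,0.004,0,0,0,0,0]'; python3 - <<'E'
import numpy as np
from workcell import status
s=status.observe();R=s["orientation"];print("to go (tool mm)",(R.T@(np.array([461,-365,148])-s["ee_pos"])).round(1))
E
```

```text
time: 25.15
ee_pos: [463.4, -356.2, 149.0]
orientation: [[-0.197, 0.976, 0.092], [0.98, 0.2, -0.023], [-0.041, 0.086, -0.995]]
contact_force: [0.5, -0.9, -0.3]
gripper_width: 85.4
to go (tool mm) [-8.1 -4.2  1. ]
```

```bash
python3 -m inch '[-0.008,-0.005,0,0,0,0,0,0]' && python3 -m inch '[0,0,0,0,0,0,0,0,0,0,0,0,0,0,0,0,0,0,0,0,0,0,0,0]' 0.95 30
```

```text
time: 25.4
ee_pos: [460.8, -365.9, 150.5]
orientation: [[-0.198, 0.976, 0.094], [0.979, 0.201, -0.025], [-0.043, 0.087, -0.995]]
contact_force: [0.2, -1.8, 0.8]
gripper_width: 85.8
time: 26.15
ee_pos: [458.7, -366.9, 151.4]
orientation: [[-0.198, 0.976, 0.09], [0.979, 0.201, -0.027], [-0.044, 0.083, -0.996]]
contact_force: [-3.2, -0.8, 2.6]
gripper_width: 18.0
```

```bash
python3 -m inch '[0,0,-0.015,0,0,0,-0.02,0,0,0,-0.025,0,0,0,-0.035,0,0,0,-0.04,0,0,0,-0.04,0,0,0,0,0]' && python3 - <<'E'
from h import *
c=imaging.camera("side");s=status.observe();cv2.imwrite("pics/s1.png",c["color"])
T=np.linalg.inv(c["extrinsics"]);q=T[:3,:3]@s["ee_pos"]+T[:3,3];u=int(c["fx"]*q[0]/q[2]+c["cx"]);v=int(c["fy"]*q[1]/q[2]+c["cy"]);print(u,v,s["ee_pos"].round(1))
k=c["color"][max(v-60,0):v+140,max(u-100,0):u+100];cv2.imwrite("pics/s1c.png",cv2.resize(k,None,fx=3,fy=3))
E
```

```text
time: 27.02
ee_pos: [445.8, -360.7, 336.1]
orientation: [[-0.198, 0.975, 0.101], [0.979, 0.202, -0.027], [-0.046, 0.094, -0.995]]
contact_force: [-0.1, 0.4, -1.2]
gripper_width: 17.3
324 77 [ 445.3 -360.1  334. ]
```

View pics/s1c.png

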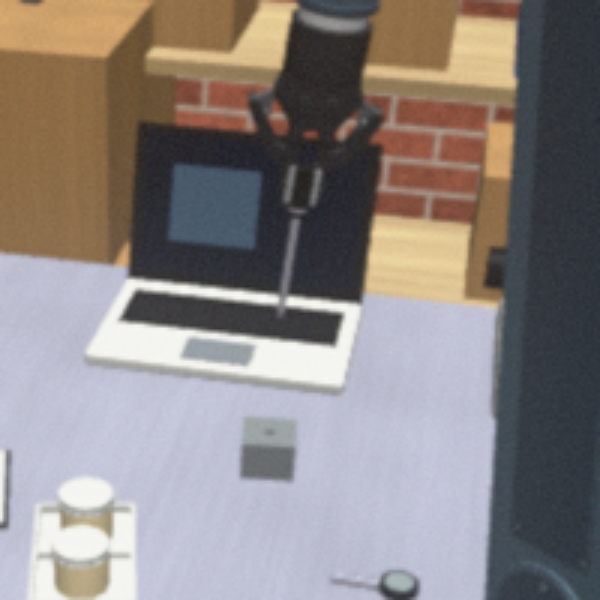

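The spike hangs along the hand axis at crop (290,260), and the block is empty. Both tubs stand in their tray. Next I carry the spike to the beaker.

```bash
python3 -m inch '[0.04,0.01,0,0,0.043,0.01,0,0,0.043,0.01,0,0,0.043,0.01,0,0,0.043,0.01,0,0,0.043,0.01,0,0,0.043,0.01,0,0,0.043,0.01,0,0,0.043,0.01,0,0,0.043,0.01,0,0,0.043,0.01,0,0,0.043,0.01,0,0,0.03,0.008,0,0,0.02,0.005,0,0,0.01,0.003,0,0,0,0,0,0,0,0,0,0]'
```

```text
time: 29.2
ee_pos: [458.3, 254.4, 307.6]
orientation: [[-0.201, 0.977, 0.076], [0.979, 0.201, -0.005], [-0.02, 0.073, -0.997]]
contact_force: [0.0, -0.3, -1.2]
gripper_width: 17.3
```

```bash
python3 - <<'E'
from h import *
c,T,s=wrist();cv2.imwrite("pics/w10.png",c["color"]);W=cloud(c,T);np.savez("pics/w10.npz",W=W,T=T,**c)
print(s["ee_pos"].round(1))
m=((W[...,2]>85)&(W[...,2]<100)&(abs(W[...,1]-355)<60)&(abs(W[...,0]-496)<50))
p=W[m][:,:2].astype(np.float32);print(len(p),cv2.minEnclosingCircle(p))
for a in(1,-1):
    k=(W[...,2]>108)&(W[...,2]<158)&(abs(W[...,0]-496)<60)&((W[...,1]-355)*a>10)&(abs(W[...,1]-355)<70)
    print(k.sum(),np.nanmedian(W[k],0).round(1),np.nanpercentile(W[k],[3,97],axis=0).round(1).tolist())
E
```

```text
[458.3 254.4 307.6]
933 ((497.0254821777344, 356.31158447265625), 26.947978973388672)
1153 [490.  386.4 136.6] [[482.1, 374.8, 111.5], [499.6, 395.7, 153.9]]
1090 [500.5 321.8 144.3] [[492.8, 307.8, 112.7], [511.4, 337.1, 154.0]]
```

View pics/w10.png

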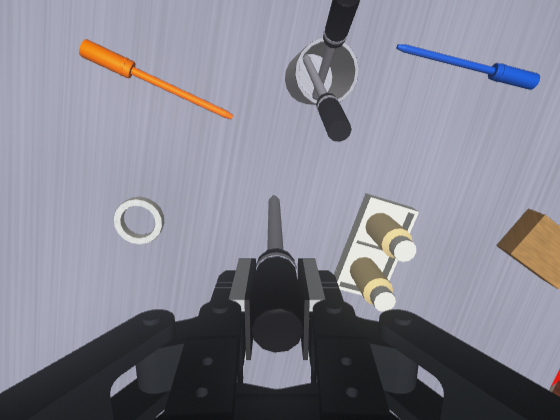

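```bash
python3 - <<'E'
from h import *
d=dict(np.load("pics/w10.npz"));W=d["W"];c=d
o=np.array([497,356.]);X=np.array([.987,.16]);Y=np.array([-.16,.987])
r=W[...,:2]-o;bx=r@X;by=r@Y;z=W[...,2]
k=(np.hypot(bx,by)<22)&(z>8)&(z<105)
v,u=np.nonzero(k)
for zz in range(10,105,10):
    q=k&(abs(z-zz)<5)
    if q.sum()>3:
        for sgn in (1,-1):
            g=q&(by*sgn>0)
            if g.sum()>3: print(zz,sgn,g.sum(),"x",np.percentile(bx[g],[5,50,95]).round(1),"y",np.percentile(by[g],[5,50,95]).round(1))
# tip and handle of held spike
hs=(np.arange(420)[:,None]>190)&(np.arange(420)[:,None]<245)&(abs(np.arange(560)[None]-275)<9)&(z>120)
for lo,hi in((193,203),(215,225),(235,245)):
    g=hs.copy();g[:lo]=0;g[hi:]=0;print("pin",np.median(W[g],0).round(1),g.sum())
g=np.zeros(z.shape,bool);g[318:345,260:295]=1;print("handle top",np.nanmedian(W[g],0).round(1))
E
```

```text
10 1 5 x [-9.5 -9.2 -6.9] y [16.  19.6 20.3]
10 -1 10 x [2.3 4.9 8.7] y [-20.4 -19.8 -16.9]
20 1 33 x [-9.4 -7.4 -3.2] y [13.6 17.  19.6]
20 -1 30 x [2.2 4.2 7.3] y [-19.3 -16.5 -13.1]
30 1 37 x [-8.8 -6.9 -2.7] y [ 9.2 12.3 15.6]
30 -1 6 x [1.6 2.5 4.1] y [-14.3 -12.2 -10.1]
40 1 35 x [-8.3 -6.2 -2. ] y [ 4.5  8.  10.9]
40 -1 4 x [7.4 7.9 8.8] y [-6.8 -5.9 -4.6]
50 1 40 x [-7.6 -5.4  0.3] y [0.8 4.1 6.6]
50 -1 23 x [-6.3  5.3  7.6] y [-4.8 -2.4 -0.8]
60 1 56 x [-6.4  0.6  7.1] y [0.3 1.6 4.7]
60 -1 38 x [-7.3 -3.8  4.9] y [-4.1 -1.1 -0. ]
70 1 52 x [-0.5  2.3  6.2] y [3.  5.9 8.6]
70 -1 45 x [-6.9 -4.8 -0.8] y [-8.1 -5.2 -2.4]
80 1 66 x [-1.1  1.7  5.4] y [ 7.3 10.2 13.2]
80 -1 49 x [-6.3 -4.3 -0.5] y [-13.4  -9.1  -6.7]
90 1 69 x [-1.7  1.   4.9] y [12.1 14.7 17.4]
90 -1 52 x [-5.6 -3.5  0.5] y [-16.9 -13.5 -10.9]
100 1 33 x [-1.9  1.   4.3] y [16.1 17.7 19.5]
100 -1 20 x [-5.2 -3.4 -0.1] y [-18.6 -16.4 -15.1]
pin [465.8 260.1 175.1] 68
pin [463.2 258.5 217.3] 131
pin [461.8 257.6 248.1] 148
handle top [458.8 252.  319.8]
```

The wrist view shows the beaker at (325,70) with its pins crossing. Depth puts them at x' = +3 and −5, so the −x side has about 15 mm free. The held spike's point is at (274,197). Both bottles stand in their bays.

```bash
python3 -m inch '[0,0,-0.012,0,0.018,0.007,-0.003,0,0.018,0.007,-0.002,0,0.018,0.007,-0.002,0,0.018,0.007,-0.002,0,0.016,0.006,-0.002,0,0,0,0,0,0,0,0,0]' && cat >tip.py <<'E'
from h import *
c,T,s=wrist();W=cloud(c,T);z=W[...,2];R=s["orientation"];e=s["ee_pos"]
print(s["time"],e.round(1),R[:,2].round(3))
# held spike: pixels whose tool-frame coords lie near hand axis, ahead of fingertips
t=(W-e)@R; out=[]
for zz in range(35,150,15):
    g=(abs(t[...,0]-2)<16)&(abs(t[...,1])<12)&(abs(t[...,2]-zz)<6)
    if g.sum()>15:
        m=np.median(W[g],0);r=m[:2]-[497,356];out.append(m)
        print(zz,g.sum(),m.round(1),"beaker xy",(r@[.987,.16]).round(1),(r@[-.16,.987]).round(1))
E
python3 tip.py
```

```text
time: 30.25
ee_pos: [473.8, 355.2, 333.9]
orientation: [[-0.2, 0.977, 0.078], [0.98, 0.201, -0.003], [-0.018, 0.076, -0.997]]
contact_force: [-0.7, -0.3, -1.4]
gripper_width: 17.4
30.25 [473.8 355.2 333.9] [ 0.078 -0.003 -0.997]
35 182 [475.  362.1 301. ] beaker xy -20.8 9.5
50 93 [476.9 358.3 282. ] beaker xy -19.5 5.5
65 126 [477.8 358.7 269.3] beaker xy -18.5 5.7
80 101 [478.6 359.2 253.9] beaker xy -17.7 6.1
95 79 [479.2 359.7 239.1] beaker xy -17.0 6.5
110 69 [480.  360.3 224.2] beaker xy -16.1 7.0
125 58 [480.9 360.7 209.3] beaker xy -15.1 7.3
140 25 [482.3 361.2 196.8] beaker xy -13.7 7.5
```

```bash
python3 -m inch '[-0.004,-0.001,0.01,0,0,-0.002,0.02,0,0,-0.002,0.02,0,0,-0.002,0.018,0,0,0,0.005,0,0,0,0,0]' && python3 tip.py
```

```text
time: 31.05
ee_pos: [473.1, 344.9, 256.7]
orientation: [[-0.195, 0.978, 0.077], [0.981, 0.196, -0.004], [-0.019, 0.075, -0.997]]
contact_force: [0.4, 0.7, -0.3]
gripper_width: 17.3
31.05 [473.1 344.9 256.7] [ 0.077 -0.004 -0.997]
35 187 [474.3 351.7 223.7] beaker xy -23.1 -0.6
50 92 [476.3 348.  204.9] beaker xy -21.8 -4.6
65 120 [477.  348.2 192.5] beaker xy -21.0 -4.5
80 102 [478.  348.9 176.7] beaker xy -19.9 -4.0
95 78 [478.7 349.3 161.9] beaker xy -19.1 -3.7
110 70 [479.4 349.8 146.8] beaker xy -18.4 -3.3
125 57 [480.2 350.3 132.3] beaker xy -17.5 -2.9
140 112 [494.6 335.4 117.6] beaker xy -5.7 -20.0
```

```bash
python3 -m inch '[0.006,0.002,0,0,0,0,0,0]' && python3 tip.py
```

```text
time: 31.35
ee_pos: [474.8, 351.9, 258.6]
orientation: [[-0.195, 0.978, 0.08], [0.981, 0.196, -0.003], [-0.019, 0.078, -0.997]]
contact_force: [0.0, -0.6, 0.3]
gripper_width: 17.4
31.35 [474.8 351.9 258.6] [ 0.08  -0.003 -0.997]
35 198 [476.  358.8 226. ] beaker xy -20.3 6.1
50 95 [477.9 354.9 206.6] beaker xy -19.0 2.0
65 124 [479.  355.4 194.4] beaker xy -17.9 2.3
80 97 [479.8 355.9 178.7] beaker xy -17.0 2.6
95 86 [480.6 356.4 164.2] beaker xy -16.2 3.0
110 70 [481.5 356.9 148.8] beaker xy -15.2 3.4
125 58 [482.2 357.4 133.6] beaker xy -14.4 3.8
140 28 [483.5 357.9 121.7] beaker xy -13.0 4.1
```

```bash
python3 -m inch '[0,-0.001,0.012,0,0,-0.001,0.012,0,0,-0.001,0.012,0,0,0,0,0]' && python3 tip.py
```

```text
time: 31.9
ee_pos: [474.1, 350.9, 219.1]
orientation: [[-0.196, 0.978, 0.079], [0.981, 0.196, -0.004], [-0.019, 0.076, -0.997]]
contact_force: [0.0, -0.9, -1.0]
gripper_width: 16.8
31.9 [474.1 350.9 219.1] [ 0.079 -0.004 -0.997]
35 193 [475.3 357.8 186.2] beaker xy -21.1 5.2
50 97 [477.2 353.9 166.9] beaker xy -19.9 1.1
65 122 [478.1 354.3 154.7] beaker xy -18.9 1.3
80 102 [478.9 354.8 139.6] beaker xy -18.0 1.7
95 86 [479.8 355.3 124.5] beaker xy -17.1 2.1
110 72 [480.4 355.7 109.6] beaker xy -16.4 2.3
125 337 [476.  351.7  94. ] beaker xy -21.4 -0.9
140 178 [493.5 347.   80.5] beaker xy -4.9 -8.3
```

```bash
python3 -m inch '[0,-0.0005,0.011,0,0,-0.0005,0.011,0,0,0,0.011,0,0,0,0,0]' && python3 tip.py
```

```text
time: 32.45
ee_pos: [476.2, 350.7, 184.7]
orientation: [[-0.195, 0.977, 0.08], [0.981, 0.196, -0.003], [-0.019, 0.077, -0.997]]
contact_force: [-0.6, -0.5, 0.1]
gripper_width: 17.3
32.45 [476.2 350.7 184.7] [ 0.08  -0.003 -0.997]
35 189 [477.5 357.6 151.9] beaker xy -19.0 4.7
50 97 [479.5 353.8 132.5] beaker xy -17.6 0.6
65 127 [480.4 354.2 120.4] beaker xy -16.7 0.9
80 100 [481.3 354.6 105.2] beaker xy -15.7 1.2
95 495 [476.9 350.4  93.6] beaker xy -20.7 -2.3
110 265 [492.2 349.5  75.2] beaker xy -5.8 -5.6
125 251 [491.  355.1  60.4] beaker xy -6.0 0.1
140 180 [489.6 359.9  46.1] beaker xy -6.7 5.1
```

```bash
python3 -m inch '[0,-0.001,0.01,0,0,-0.001,0.01,0,0,0,0.006,0,0,0,0,0]' && python3 - <<'E'
from h import *
c,T,s=wrist();cv2.imwrite("pics/w11.png",c["color"])
E
```

```text
time: 33.0
ee_pos: [477.1, 350.6, 157.9]
orientation: [[-0.195, 0.977, 0.082], [0.981, 0.196, -0.002], [-0.018, 0.08, -0.997]]
contact_force: [0.1, -0.5, -0.9]
gripper_width: 17.4
```

View pics/w11.png

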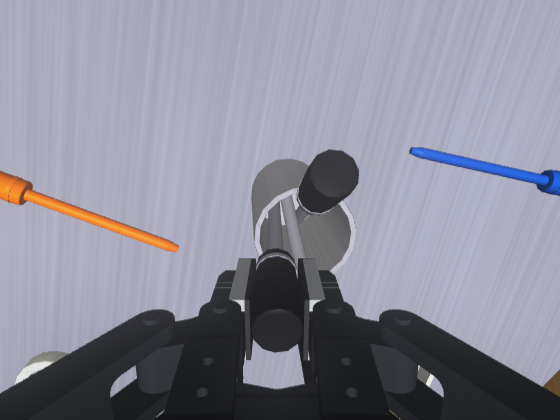

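```bash
python3 -m inch '[0,0,0.004,0,0,0,0.002,0,0,0,0,0]' && python3 -m inch '[0,0,0,0,0,0,0,0,0,0,0,0]' 0.6
```

```text
time: 33.42
ee_pos: [478.2, 350.9, 152.5]
orientation: [[-0.195, 0.977, 0.083], [0.981, 0.196, -0.001], [-0.018, 0.081, -0.997]]
contact_force: [1.0, -0.5, -0.1]
gripper_width: 16.9
time: 33.8
ee_pos: [478.5, 351.0, 153.0]
orientation: [[-0.195, 0.977, 0.084], [0.981, 0.196, -0.001], [-0.018, 0.082, -0.996]]
contact_force: [0.5, 0.6, 0.9]
gripper_width: 34.4
```

Released. I'll retreat along the tool axis, slowly at first, then look from the side camera.

```bash
python3 -m inch '[0,0,-0.008,0,0,0,-0.012,0,0,0,-0.02,0,0,0,-0.03,0,0,0,-0.03,0,0,0,-0.03,0,-0.05,-0.01,0,0,-0.05,-0.01,0,0,-0.05,-0.01,0,0,0,0,0,0]' && python3 - <<'E'
from h import *
c=imaging.camera("side");k=c["color"][270:370,170:320];k=cv2.resize(k,(600,400),interpolation=cv2.INTER_CUBIC)
c2=imaging.camera("top");cv2.imwrite("pics/f_top.png",c2["color"]);k2=cv2.resize(c2["color"][150:250,110:410],(600,200),interpolation=cv2.INTER_CUBIC)
cv2.imwrite("pics/fin.png",np.vstack([k,k2]))
W=cloud(c);r=W[...,:2]-[497,356];bx=r@[.987,.16];by=r@[-.16,.987]
k=(W[...,2]>100)&(W[...,2]<185)&(np.hypot(bx,by)<80)
n,l,st,ce=cv2.connectedComponentsWithStats(k.astype(np.uint8))
for i in range(1,n):
    if st[i,4]>20: g=l==i;print(st[i],np.percentile(bx[g],[5,50,95]).round(),np.percentile(by[g],[5,50,95]).round(),np.percentile(W[g][:,2],[2,50,98]).round())
W=cloud(c2);r=W[...,:2]-[497,356];bx=r@[.987,.16];by=r@[-.16,.987]
k=(W[...,2]>105)&(W[...,2]<185)&(np.hypot(bx,by)<80)
n,l,st,ce=cv2.connectedComponentsWithStats(k.astype(np.uint8))
for i in range(1,n):
    if st[i,4]>20: g=l==i;print("top",st[i],np.percentile(bx[g],[5,50,95]).round(),np.percentile(by[g],[5,50,95]).round(),np.percentile(W[g][:,2],[2,50,98]).round())
z=W[...,2]
for nm,x,y,h,t in(("tubA",603,-101,56,52),("tubB",623,-182,56,52),("botA",619,212,84,80),("botB",612,154,84,80)):
    g=(abs(W[...,0]-x)<30)&(abs(W[...,1]-y)<30)&(abs(z-h)<6);print(nm,g.sum(),np.median(W[g],0).round(1))
E
```

```text
time: 35.05
ee_pos: [468.0, 195.6, 296.7]
orientation: [[-0.198, 0.975, 0.096], [0.98, 0.199, 0.002], [-0.017, 0.095, -0.995]]
contact_force: [-0.5, 0.6, 0.2]
gripper_width: 34.2
[238 282   9  30 231] [-7.  0.  9.] [-44. -29. -18.] [103. 134. 155.]
[248 289  11  27 216] [-32. -24. -16.] [-17.  -5.  -1.] [106. 146. 165.]
[233 315  11  15 124] [-9. -2.  6.] [34. 44. 51.] [110. 149. 156.]
top [142 222  10   8  65] [-33. -26. -19.] [-22. -17.  -8.] [121. 163. 167.]
tubA 336 [ 604.9 -101.    56.6]
tubB 330 [ 623.1 -185.3   56.8]
botA 43 [619.2 205.   85. ]
botB 66 [613.3 148.5  84.6]
```

View pics/fin.png

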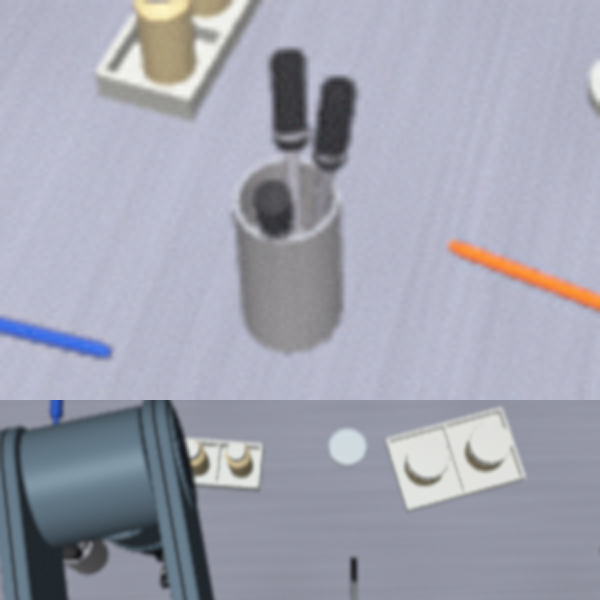

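All three spikes stand in the beaker: handles at crop (290,95), (335,120) and (272,205). The tubs and bottles sit upright in their bays. I'll wait one second for things to settle, then hand in.

```bash
python3 -m inch '[0,0,0,0,0,0,0,0,0,0,0,0,0,0,0,0,0,0,0,0,0,0,0,0,0,0,0,0,0,0,0,0]' && python3 - <<'E'
from h import *
c=imaging.camera("side");W=cloud(c);r=W[...,:2]-[497,356];bx=r@[.987,.16];by=r@[-.16,.987]
k=(W[...,2]>100)&(W[...,2]<185)&(np.hypot(bx,by)<80)
n,l,st,ce=cv2.connectedComponentsWithStats(k.astype(np.uint8));print(st[1:])
from workcell import job
print(job.job_done())
E
```

```text
time: 36.15
ee_pos: [467.6, 201.9, 296.4]
orientation: [[-0.206, 0.974, 0.095], [0.978, 0.207, 0.005], [-0.014, 0.094, -0.995]]
contact_force: [-1.2, 0.3, 0.8]
gripper_width: 33.7
[[238 282   9  30 232]
 [248 289  11  28 217]
 [233 315  11  15 124]]
the job is handed in; nothing more can be done
None
```

The job is handed in at about 36 s of the 115 s allowed. Both tubs are in the large-bay tray and both bottles are in the small-bay tray, one to a bay. The spike is in the beaker, on the −x side beside the two stored ones.

**Tubs and bottles:** In the last top-camera check the tub lids were at 56.7 mm (expected 56) and the bottle caps at about 85 mm (expected 84). All four looked upright in their bays. The bottle positions read about 6 mm off the wrist-camera values in y, because the arm partly hid that tray from the top camera, but still within their bays.

**Spikes:** In the side view all three stand in the beaker, with handles about 25 to 45 mm from its axis. The handle tops are at about 165 mm for the new spike and 155 mm for the stored ones. Nothing had moved between two looks one second apart. Only part of the new spike showed in the last top view.

**Gripper tilt:** The gripper slowly drifted to about 5 degrees of tilt during the run. I allowed for this in the grasps and the insertion, and it did not upset any placing.

I used 13 of the 16 pictures. No check failed, and the hand-in gave no verdict.

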